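Open the nut mill and key its rotor onto the drive

ROBOT

A 6-joint arm with a two-finger parallel gripper is mounted at the origin on the work surface. World frame = base frame: x ahead of the robot, y to its left, z up, the work surface at z = 0. Lengths are in m, angles in rad, forces in N, time in s.
With the tool pointing down it reaches from about 0.325 to 0.925 m from the base axis. Payload 3.1 kg.
Tool frame: the origin (TCP) lies midway between the tips of the shut fingers; the grasp point (between the pads) lies ctrl.tcp_to_grasp behind it (ctrl.tcp_to_grasp is the distance from the TCP to the grasp point, in m); z points along the fingers, y is the line along which they close (so a half turn about z gives the same grasp; the last joint's range is limited). The gripper opens to 85 mm and grips with 20 to 120 N. Pads are 22 mm wide; open, the fingers measure 114 mm over their backs; the gripper's body (76 mm by 85 mm) begins 54 mm behind the grasp point. The pads swing forward as they close: fully open they stand 13 mm farther back than shut.
Start: joints at [1.042, 0.217, 1.613, -0, 1.311, -0.112], TCP at [0.253, 0.572, 0.231] pointing down, gripper open.
Joint ranges: [-2.75, 2.75], [-0.78, 2.1], [0.31, 2.55], [-1.13, 4.27], [0.13, 2.63], [-2.58, 2.58]. Speed limits (rad/s): [2.79, 2.79, 3.14, 3.14, 3.14, 3.14].

INTERFACE

Orientations are given as a unit quaternion [x, y, z, w].
In Python, from rig import ctrl gives the robot as it stands. The module is installed in compiled form; this text tells all that it offers.
- The arm moves only by the tool step_arm, never from a script. Its argument "plan" is a list that holds one entry, the list of rows, each a list of 7 numbers: the shift along the tool's x, y, z in m, then the turn, a rotation vector about the tool's x, y, z in rad, then the finger opening in m, from 0 to 0.0854. In form: [[[tx, ty, tz, ax, ay, az, claw], ...]]. A call has exactly 5 rows; each row is the pose to reach, as a shift and turn from the pose commanded when the call began, along the tool's axes at that moment; what a row does not reach only later rows make up. A row lasts 1/12 s, in which the tool goes at most 41.7 mm and 7.16 degrees, less where a joint would pass 70% of its speed; a pose out of reach is approached as far as the arm can. A call with a gripper value outside its range is refused whole. The fingers move at their own pace and stop on an object; the grip force is fixed at half the most. Time passes only in rows, so rows that repeat a pose let the fingers close, or fill a call up. It gives the time, the measured TCP pose, the force, the opening and the grip force at its end, in the units of the state.
- ctrl.get_obs(): the state, without advancing time (a new reading comes with each control period).
- ctrl.grab_frame(name): name is "side" or "top"; returns a dict with "color" (420x560x3 uint8, blue, green, red), "fx", "fy", "cx", "cy" (pixels), "R" (3x3) and "t" (3): a world point X has camera coordinates R X + t. Camera axes: x right, y down, z forward; pixel columns grow to the right and rows downward; lengths in m; the calibration is good to about 2 mm. A picture is of the moment at which its call begins. There is no depth.
- ctrl.finish_job(): hands the job in; it is judged then, once.
The state is a dict: "time_s": time; "q": joint angles; "joint_velocities": joint speeds; "joint_efforts": joint torques, N m; "ee_pos": TCP position; "ee_rot": TCP orientation; "force": force on the tool from outside, world axes, zero at the start; "torque": the same for the moment, N m; "width": opening from 0.0 (shut) to 1.0 (fully open); "finger_force": force on a finger pad.
Only numpy, scipy, OpenCV 4.12 (cv2) and the standard library are available. Lean on these libraries where they do the work, as an engineer would, in place of code of your own. Each camera call takes 0.05 s, during which the arm holds its last target. There are 200 camera calls.

TASK

Press the nut mill's release button so that its cover springs fully open. The rotor inside has been dropped in without engaging and stands a little high: turn it by its finger bar against its seat until it drops onto the hidden drive and lies fully home, then let go and leave the cover open. Leave the other things on the table where they are.

Things in the scene. Friction and masses are not known exactly. Their poses are not given: they have to be found in the camera images.
- mill: Benchtop nut mill fixed on the table: white body, deck 60 mm above the table. Origin on the table straight below the rotor's axis, z up. In its frame the body spans x -90 to 90 and y -205 to 100 mm; the cover is hinged along the +y edge and the button lies towards -y.
- well (a point): Centre, at deck height, of the round well (123 mm across, 26 mm deep) in which the rotor lies. Hidden on its floor, under the rotor, is the drive ring with three pockets 120 degrees apart; their angle is unknown and varies. The ring is stiff (about 0.9 N m): it stays put while the rotor slides on it under light pressure; once keyed, the rotor resists turning.
- release_top (a point): Centre of the top face of the round grey release button (36 mm across) on the deck, at x 0, y -155 mm of the mill, 80 mm above the table. Pressed straight down it travels 8 mm against a spring (about 5 N fully down); beyond about 5 mm it draws back the bolt that holds the cover. It comes up again when let go.
- release (a joint): Button travel in m: 0 up, 0.008 fully down.
- cover (a joint): Angle of the hollow steel cover in rad: 0 shut, 1.9 fully open at its stop. Shut, it covers y -80 to 100 mm of the mill (170 mm in x), top 113 mm above the table, and cannot be pulled open. Released by the button, it springs open in about a second and stays, standing beyond y = 100 mm, leaning outwards, up to 235 mm above the table.
- rotor_grip (a point): Centre of the finger bar (64 mm long in x, 14 wide in y, 40 high in z) on the rotor, a loose 0.4 kg aluminium disc, 120 mm across, 12 thick. This point is 20 mm above the disc's top and at first 84 mm above the table. Turned either way, under 120 degrees, its three hidden lugs meet the pockets (within 4 degrees) and it falls 8 mm by its weight unless held up: home at 76 mm.
- pan: Bystander: open aluminium bowl, 190 mm across, 45 mm high; origin under its centre.
- mug: Bystander: white mug, 84 mm across, 90 mm high; origin under its centre.
- scraper: Bystander: spatula lying on the table, about 200 mm long along its x axis.

How it is judged:
By the outcome, as a careful person would: the job done as asked, in the order asked, and still so for the second after the job is handed in, with the robot touching nothing.
It also fails if it takes over 48 s, if anything falls off the work surface, if the arm or the gripper's body presses on something with over 40 N, if the wrist force passes 120 N, or if a joint passes its speed limit or range.

## Working session

There is one attempt and no reset: what is moved stays moved. The work goes in short steps, Python scripts to look and compute and a tool call to move; the robot and the scene stay as the last step left them, time stands still between calls to the robot, and variables do not carry over. Pictures are saved under pics/ and viewed, at most 10 in all, crops included, and the job is handed in when it is done.

Besides the shell and the picture viewer there is one more tool, called after "Call:" as name(argument=value, ...) on one line, values as JSON. step_arm: Moves the arm, as the interface text tells. Its arguments: {"type":"object","properties":{"plan":{"type":"array","items":{"type":"array","items":{"type":"array","items":{"type":"number"}}}}},"required":["plan"]}

```bash
mkdir -p pics
python3 - <<'E'
from rig import ctrl
import cv2,numpy as np
for n in("top","side"):
    f=ctrl.grab_frame(n); cv2.imwrite(f"pics/{n}0.png",f["color"])
    print(n,f["fx"],f["fy"],f["cx"],f["cy"],np.round(f["R"],4).tolist(),np.round(f["t"],4).tolist())
    np.savez(n+".npz",**{k:f[k] for k in("fx","fy","cx","cy","R","t")})
o=ctrl.get_obs();print(o,ctrl.tcp_to_grasp)
E
```

```text
top 531.9172356264257 531.9172356264257 289.7855664520805 208.57741911567237 [[0.0205, -0.9998, -0.0043], [-0.9927, -0.0198, -0.119], [0.1189, 0.0068, -0.9929]] [0.0461, 0.5394, 1.4228]
side 420.6078579258952 420.6078579258952 281.4466259201348 204.33037180737148 [[0.9337, -0.3573, -0.0237], [-0.1991, -0.463, -0.8637], [0.2976, 0.8111, -0.5035]] [-0.4792, 0.1944, 1.0144]
{'time_s': 0.1, 'q': array([ 1.04178130e+00,  2.17683387e-01,  1.61477871e+00,  1.56364552e-07,
        1.31129043e+00, -1.12189612e-01]), 'joint_velocities': array([ 0.00175007, -0.00130079, -0.0052174 ,  0.0021889 ,  0.00097951,
       -0.00146065]), 'joint_efforts': array([-1.26066399e-03, -3.98071182e+01, -3.04969919e+01, -1.56465603e-04,
        4.26903993e-03, -6.21017211e-07]), 'ee_pos': array([0.25264003, 0.5708637 , 0.23009332]), 'ee_rot': array([ 2.06907113e-01,  9.78359995e-01, -1.02488464e-03, -3.40400744e-04]), 'force': array([-0.70578993, -0.05766242,  0.13564068]), 'torque': array([-0.00131013,  0.00527367, -0.0210571 ]), 'finger_force': 0.0, 'width': 1.0021982379758647} 0.0187
```

View pics/top0.png

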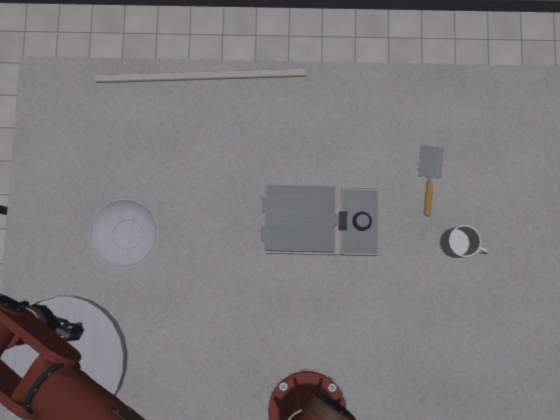

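View pics/side0.png

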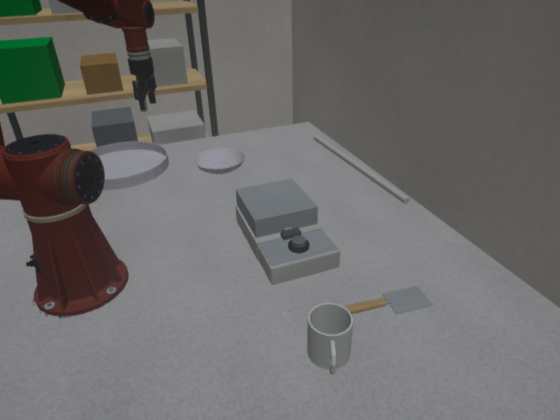

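The top view shows the mill: cover at columns 265–336, rows 185–251, and button at about (362,221). Mill +y points to image left (world +y). I'll zoom in once.

```bash
cat > h.py <<'E'
import numpy as np
def ray(n,u,v,z):
    c=np.load(n+".npz");R=c["R"];t=c["t"]
    d=R.T@np.array([(u-c["cx"])/c["fx"],(v-c["cy"])/c["fy"],1]);o=-R.T@t
    return o+d*(z-o[2])/d[2]
def proj(n,X):
    c=np.load(n+".npz");p=c["R"]@np.array(X)+c["t"]
    return np.array([c["fx"]*p[0]/p[2]+c["cx"],c["fy"]*p[1]/p[2]+c["cy"]])
E
python3 - <<'E'
import cv2
from h import *
a=cv2.imread("pics/top0.png")[175:265,255:385]
b=cv2.imread("pics/side0.png")[175:285,225:345]
a=cv2.resize(a,None,fx=6,fy=6,interpolation=cv2.INTER_CUBIC)
cv2.imwrite("pics/z.png",a)
print(ray("top",362,221,.08),ray("side",298,242,.08))
E
```

```text
[ 0.50348789 -0.13431185  0.08      ] [ 0.50376013 -0.14122743  0.08      ]
```

View pics/z.png

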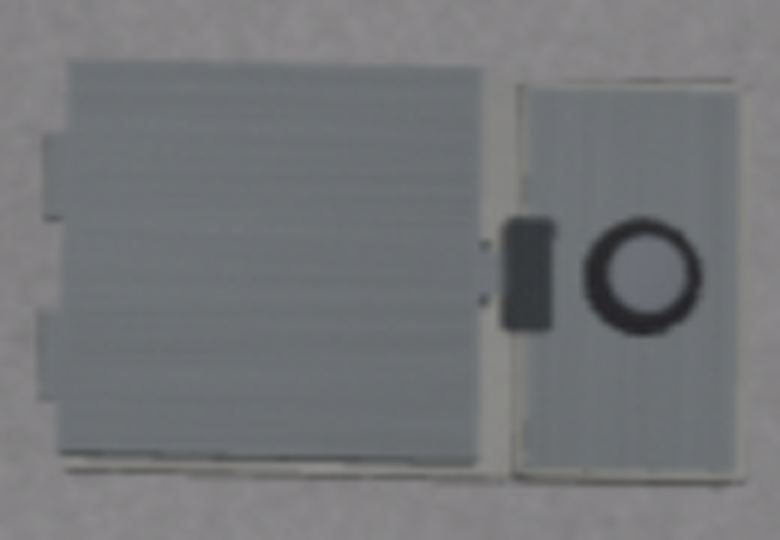

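The zoom shows the button cap centred at zoom (648,273), and the cover corners at (70,60), (485,68), (477,465) and (60,453).

Run:
```python
from h import *
def T(a,b,z): return ray("top",254.58+a/6,174.58+b/6,z)
b=T(648,273,.08); C=[T(*c,.113) for c in((70,60),(485,68),(477,465),(60,453))]
print(b,*C)
yd=(C[0]-C[1]+C[3]-C[2]); xd=(C[0]-C[3]+C[1]-C[2])
print("yaw",np.arctan2(-yd[0],yd[1]),np.arctan2(xd[1],xd[0]),np.linalg.norm(yd)/2,np.linalg.norm(xd)/2)
yaw=(np.arctan2(-yd[0],yd[1])+np.arctan2(xd[1],xd[0]))/2
Y=np.array([-np.sin(yaw),np.cos(yaw),0]);cc=sum(C)/4
print("center from cover",cc-0.01*Y,"from button",b+.155*Y)
from rig import ctrl
from scipy.spatial.transform import Rotation as Ro
o=ctrl.get_obs();print(Ro.from_quat(o["ee_rot"]).as_matrix().round(4))
```

```text
[ 0.50595535 -0.13582942  0.08      ] [0.59024988 0.11890086 0.113     ] [ 0.59029908 -0.06068496  0.113     ] [ 0.41897123 -0.05904207  0.113     ] [0.42045946 0.11879131 0.113     ]
yaw -0.0040261556827638255 -0.0044949808474642585 0.17871104937731452 0.1705608567031742
center from cover [0.50495231 0.01949138 0.113     ] from button [0.50661573 0.01916917 0.08      ]
[[-9.144e-01  4.049e-01 -1.100e-03]
 [ 4.049e-01  9.144e-01 -1.900e-03]
 [ 2.000e-04 -2.100e-03 -1.000e+00]]
```

Call:
step_arm(plan=[[[-0.028,-0.0295,0,0,0,0,0],[-0.056,-0.059,0,0,0,0,0],[-0.084,-0.0885,0,0,0,0,0],[-0.112,-0.118,0,0,0,0,0],[-0.14,-0.1475,0,0,0,0,0]]])

```text
time_s: 0.52
ee_pos: [0.3211, 0.378, 0.2306]
ee_rot: [0.206, 0.978, -0.001, -0.0]
force: [0.5, -0.6, -0.6]
width: 0.299
finger_force: 0.0
```

Call:
step_arm(plan=[[[-0.028,-0.0295,0,0,0,0,0],[-0.056,-0.059,0,0,0,0,0],[-0.084,-0.0885,0,0,0,0,0],[-0.112,-0.118,0,0,0,0,0],[-0.14,-0.1475,0,0,0,0,0]]])

```text
time_s: 0.93
ee_pos: [0.3894, 0.1865, 0.231]
ee_rot: [0.207, 0.978, -0.0, -0.0]
force: [1.3, 0.4, 0.4]
width: 0.001
finger_force: 0.0
```

Call:
step_arm(plan=[[[-0.028,-0.0295,0,0,0,0,0],[-0.056,-0.059,0,0,0,0,0],[-0.084,-0.0885,0,0,0,0,0],[-0.112,-0.118,0,0,0,0,0],[-0.14,-0.1475,0,0,0,0,0]]])

```text
time_s: 1.35
ee_pos: [0.4578, -0.0051, 0.2311]
ee_rot: [0.207, 0.978, 0.0, -0.0]
force: [0.2, 0.8, 0.5]
width: -0.002
finger_force: 0.0
```

Call:
step_arm(plan=[[[-0.025,-0.026,0,0,0,-0.085,0],[-0.05,-0.053,0,0,0,-0.17,0],[-0.075,-0.079,0,0,0,-0.25,0],[-0.097,-0.101,0,0,0,-0.335,0],[-0.097,-0.101,0,0,0,-0.417,0]]])

```text
time_s: 1.77
ee_pos: [0.5071, -0.14, 0.2311]
ee_rot: [0.0, 1.0, -0.001, 0.001]
force: [-0.1, -1.1, 1.4]
width: -0.001
finger_force: 0.0
```

Call:
step_arm(plan=[[[0.002,0.004,0.04,0,0,0,0],[0.002,0.004,0.08,0,0,0,0],[0.002,0.004,0.115,0,0,0,0],[0.002,0.004,0.135,0,0,0,0],[0.002,0.004,0.142,0,0,0,0]]])

```text
time_s: 2.18
ee_pos: [0.4995, -0.1291, 0.0842]
ee_rot: [-0.0, 1.0, 0.002, -0.005]
force: [-1.1, -0.1, 0.2]
width: -0.0
finger_force: 0.0
```

Call:
step_arm(plan=[[[0,0,0.004,0,0,0,0],[0,0,0.008,0,0,0,0],[0,0,0.011,0,0,0,0],[0,0,0.014,0,0,0,0],[0,0,0.016,0,0,0,0]]])

```text
time_s: 2.6
ee_pos: [0.5052, -0.1313, 0.0758]
ee_rot: [-0.0, 1.0, -0.0, 0.001]
force: [-7.5, 3.2, 22.1]
width: 0.004
finger_force: 11.0
```

Run:
```python
from rig import ctrl
import cv2
a=ctrl.grab_frame("side");b=ctrl.grab_frame("top")
import numpy as np
cv2.imwrite("pics/s1.png",np.hstack([cv2.resize(a["color"][120:300,200:360],(400,450)),cv2.resize(b["color"][130:310,220:380],(400,450))]))
o=ctrl.get_obs();print(o["ee_pos"],o["force"],o["time_s"])
```

```text
[ 0.50513295 -0.13122385  0.07598066] [-4.18014849  1.87306305 10.52985874] 2.7
```

View pics/s1.png

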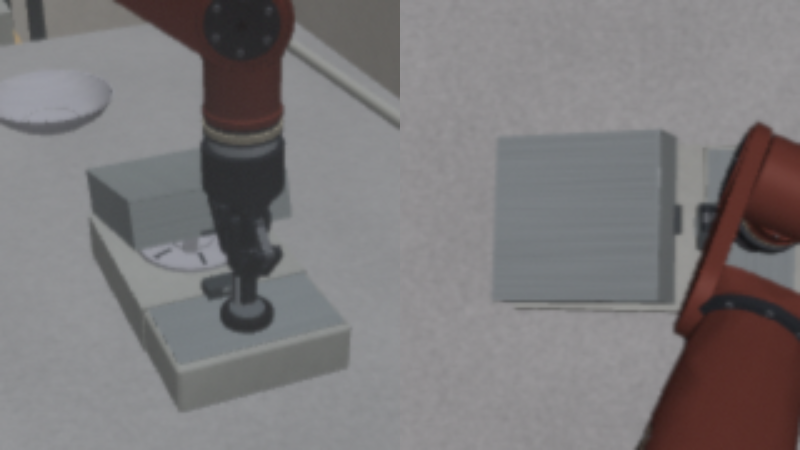

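The press worked: the cover is already swinging up and the rotor shows beneath it. I'll hold, then lift.

Call:
step_arm(plan=[[[0,0,0,0,0,0,0],[0,0,0,0,0,0,0],[0,0,0,0,0,0,0],[0,0,0,0,0,0,0],[0,0,0,0,0,0,0]]])

```text
time_s: 3.12
ee_pos: [0.5052, -0.1312, 0.076]
ee_rot: [-0.0, 1.0, -0.001, 0.001]
force: [-3.8, 1.4, 10.5]
width: -0.001
finger_force: 5.0
```

Call:
step_arm(plan=[[[0,0,-0.01,0,0,0,0.03],[0,0,-0.04,0,0,0,0.03],[0,0,-0.08,0,0,0,0.03],[0,0,-0.11,0,0,0,0.03],[0,0,-0.12,0,0,0,0.03]]])

```text
time_s: 3.53
ee_pos: [0.508, -0.1324, 0.2005]
ee_rot: [-0.0, 1.0, -0.003, 0.006]
force: [1.6, -0.1, 0.3]
width: 0.351
finger_force: 0.0
```

Call:
step_arm(plan=[[[0,-0.03,0,0,0,0,0.03],[0,-0.06,0,0,0,0,0.03],[0,-0.09,0,0,0,0,0.03],[0,-0.12,0,0,0,0,0.03],[0,-0.12,0,0,0,0,0.03]]])

```text
time_s: 3.95
ee_pos: [0.5041, -0.256, 0.1939]
ee_rot: [0.002, 1.0, -0.002, 0.001]
force: [0.1, 0.1, -0.8]
width: 0.352
finger_force: 0.0
```

Run:
```python
from rig import ctrl
import cv2
a=ctrl.grab_frame("side");b=ctrl.grab_frame("top")
import numpy as np
cv2.imwrite("pics/s2.png",np.hstack([cv2.resize(a["color"][120:300,200:360],(400,450)),cv2.resize(b["color"][160:280,240:347],(400,450),interpolation=cv2.INTER_CUBIC)]))
cv2.imwrite("top1.png",b["color"])
o=ctrl.get_obs();print(o["ee_pos"],o["force"],o["time_s"],o["width"])
```

```text
[ 0.50370484 -0.25171057  0.1931741 ] [-0.28621148  0.68706683 -0.31852614] 4.05 0.3495080720024114
```

View pics/s2.png

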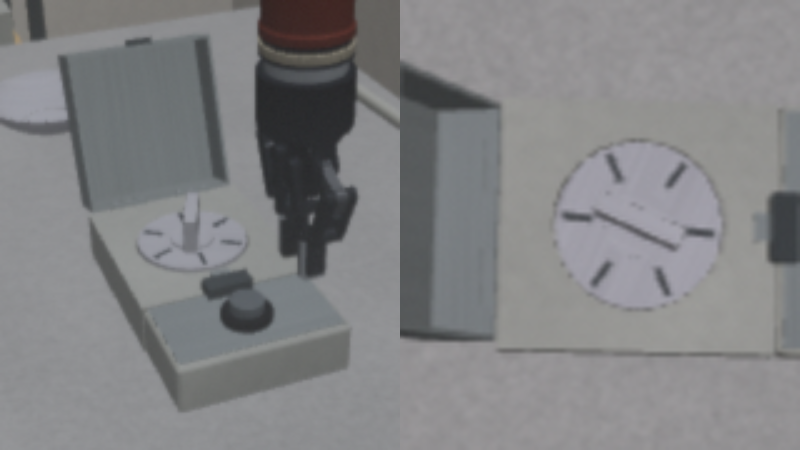

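The cover stands fully open. The disc is centred at composite (638,224), and the bar runs from (592,212) to (680,247), so its long axis is about 68° from world x.

Run:
```python
from h import *
import cv2
f=lambda a,b,z: ray("top",240+(a-400)/3.738,160+b/3.75,z)
print("disc",f(638,224,.064)); p=f(592,212,.085);q=f(680,247,.085);print(p,q,np.degrees(np.arctan2(p[1]-q[1],p[0]-q[0])))
im=cv2.imread("top1.png")[190:250,270:340]
cv2.imwrite("pics/z2.png",cv2.resize(im,None,fx=10,fy=10,interpolation=cv2.INTER_CUBIC))
# predicted bar top corners for angle guesses
c=np.array([.5055,.0193])
for ang in(64,68,72):
    a=np.radians(ang);u=np.array([np.cos(a),np.sin(a)]);v=np.array([-u[1],u[0]])
    print(ang,[((proj("top",[*(c+s*.032*u+t*.007*v),.104])-[270,190])*10+4.5).round().tolist() for s,t in((1,1),(1,-1),(-1,-1),(-1,1))])
```

```text
disc [0.50534039 0.01915905 0.064     ]
[0.51106703 0.05209123 0.085     ] [ 0.48767934 -0.01019166  0.085     ] 69.41846739914168
64 [[222.0, 254.0], [246.0, 206.0], [466.0, 318.0], [442.0, 366.0]]
68 [[220.0, 263.0], [241.0, 213.0], [468.0, 310.0], [447.0, 359.0]]
72 [[219.0, 271.0], [236.0, 221.0], [469.0, 301.0], [452.0, 352.0]]
```

View pics/z2.png

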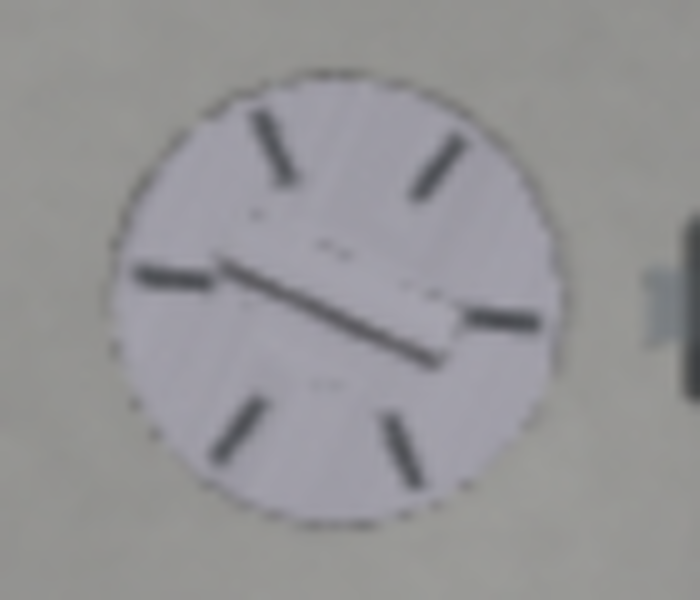

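Call:
step_arm(plan=[[[0,0,0,0,0,0.12,0.045],[0,0,0,0,0,0.24,0.045],[0,0,0,0,0,0.36,0.045],[0,0,0,0,0,0.48,0.045],[0,0,0,0,0,0.6,0.045]]])

```text
time_s: 4.47
ee_pos: [0.5038, -0.2492, 0.193]
ee_rot: [0.298, 0.955, 0.0, -0.0]
force: [0.6, 0.1, -0.4]
width: 0.527
finger_force: 0.0
```

Call:
step_arm(plan=[[[0,0,0,0,0,0.12,0.045],[0,0,0,0,0,0.24,0.045],[0,0,0,0,0,0.36,0.045],[0,0,0,0,0,0.48,0.045],[0,0,0,0,0,0.6,0.045]]])

```text
time_s: 4.88
ee_pos: [0.5038, -0.2491, 0.1931]
ee_rot: [0.566, 0.824, 0.0, -0.0]
force: [0.1, 0.3, -0.5]
width: 0.528
finger_force: 0.0
```

Call:
step_arm(plan=[[[0,0,0,0,0,0.12,0.045],[0,0,0,0,0,0.24,0.045],[0,0,0,0,0,0.36,0.045],[0,0,0,0,0,0.48,0.045],[0,0,0,0,0,0.6,0.045]]])

```text
time_s: 5.3
ee_pos: [0.5038, -0.2491, 0.193]
ee_rot: [0.785, 0.62, 0.0, -0.0]
force: [-0.3, -0.4, 0.5]
width: 0.527
finger_force: 0.0
```

The bar's near top edge runs (218,260)–(440,362), so the bar lies at about 66°. Now over the rotor.

Call:
step_arm(plan=[[[0.036,-0.008,0,0,0,0.05,0.045],[0.072,-0.016,0,0,0,0.1,0.045],[0.108,-0.025,0,0,0,0.15,0.045],[0.144,-0.033,0,0,0,0.19,0.045],[0.18,-0.041,0,0,0,0.19,0.045]]])

```text
time_s: 5.72
ee_pos: [0.5039, -0.0632, 0.1931]
ee_rot: [0.839, 0.544, 0.0, -0.0]
force: [0.8, 0.6, -0.4]
width: 0.525
finger_force: 0.0
```

Call:
step_arm(plan=[[[0.025,-0.011,0,0,0,0,0.045],[0.05,-0.022,0,0,0,0,0.045],[0.076,-0.033,0,0,0,0,0.045],[0.076,-0.033,0.03,0,0,0,0.045],[0.076,-0.033,0.03,0,0,0,0.045]]])

```text
time_s: 6.13
ee_pos: [0.5015, 0.0197, 0.1592]
ee_rot: [0.837, 0.546, -0.003, -0.003]
force: [-1.4, -0.7, -1.3]
width: 0.529
finger_force: 0.0
```

```bash
cat > o.py <<'E'
from rig import ctrl
from scipy.spatial.transform import Rotation as Ro
import numpy as np
o=ctrl.get_obs();R=Ro.from_quat(o["ee_rot"]).as_matrix()
print("pos",o["ee_pos"].round(4),"yang",np.degrees(np.arctan2(R[1,1],R[0,1])).round(2),"F",o["force"].round(1),"T",o["torque"].round(3),"w",round(o["width"]*85.4,1),"ff",o["finger_force"],"q6",o["q"][5].round(2),o["time_s"])
print("to well tool xyz",(R.T@(np.array([.5055,.0192,.074])-o["ee_pos"])).round(4))
E
python3 o.py
```

```text
pos [0.5015 0.0197 0.1592] yang -23.75 F [-1.4 -0.7 -1.3] T [0.01  0.109 0.021] w 45.2 ff 0.0 q6 0.31 6.1333
to well tool xyz [0.0013 0.0045 0.0851]
```

Call:
step_arm(plan=[[[0,0.001,0.02,0,0,0,0.045],[0,0.001,0.045,0,0,0,0.045],[0,0.001,0.07,0,0,0,0.045],[0,0.001,0.085,0,0,0,0.045],[0,0.001,0.09,0,0,0,0.045]]])

```text
time_s: 6.55
ee_pos: [0.5031, 0.0166, 0.0705]
ee_rot: [0.839, 0.545, -0.003, -0.002]
force: [-0.2, 1.0, -0.4]
width: 0.529
finger_force: 0.0
```

Call:
step_arm(plan=[[[0,0,0,0,0,0,0.018],[0,0,0,0,0,0,0.018],[0,0,0,0,0,0,0.018],[0,0,0,0,0,0,0.018],[0,0,0,0,0,0,0.018]]])

```text
time_s: 6.97
ee_pos: [0.5073, 0.0162, 0.0746]
ee_rot: [0.839, 0.545, 0.001, 0.001]
force: [0.8, -0.1, 0.2]
width: 0.209
finger_force: 0.0
```

```bash
python3 o.py
```

```text
pos [0.5073 0.0162 0.0746] yang -24.01 F [ 0.8 -0.1  0.2] T [-0.009  0.007  0.001] w 17.8 ff 0.03612553817220032 q6 0.31 6.9667
to well tool xyz [ 0.002  -0.0029  0.0006]
```

Call:
step_arm(plan=[[[0.002,-0.0025,0,0,0,-0.04,0.018],[0.002,-0.0025,0,0,0,-0.08,0.018],[0.002,-0.0025,0,0,0,-0.12,0.018],[0.002,-0.0025,0,0,0,-0.16,0.018],[0.002,-0.0025,0,0,0,-0.2,0.018]]])

```text
time_s: 7.38
ee_pos: [0.5063, 0.0186, 0.0744]
ee_rot: [0.78, 0.626, 0.001, 0.001]
force: [-0.1, -0.6, -1.0]
width: 0.211
finger_force: 2.1
```

Call:
step_arm(plan=[[[0,0,0,0,0,-0.04,0.018],[0,0,0,0,0,-0.08,0.018],[0,0,0,0,0,-0.12,0.018],[0,0,0,0,0,-0.16,0.018],[0,0,0,0,0,-0.2,0.018]]])

```text
time_s: 7.8
ee_pos: [0.5058, 0.019, 0.0743]
ee_rot: [0.713, 0.701, 0.001, 0.001]
force: [-0.1, -1.3, 0.6]
width: 0.209
finger_force: 3.4
```

```bash
python3 o.py
```

```text
pos [0.5058 0.019  0.0743] yang -1.01 F [-0.1 -1.3  0.6] T [ 0.003 -0.005 -0.154] w 17.8 ff 3.35313513642177 q6 -0.08 7.8
to well tool xyz [ 0.0002 -0.0003  0.0003]
```

Call:
step_arm(plan=[[[0,0,0,0,0,-0.04,0.018],[0,0,0,0,0,-0.08,0.018],[0,0,0,0,0,-0.12,0.018],[0,0,0,0,0,-0.16,0.018],[0,0,0,0,0,-0.2,0.018]]])

```text
time_s: 8.22
ee_pos: [0.5059, 0.019, 0.0743]
ee_rot: [0.64, 0.769, 0.001, 0.001]
force: [0.6, 0.3, 1.1]
width: 0.212
finger_force: 3.4
```

```bash
python3 o.py
```

```text
pos [0.5059 0.019  0.0743] yang 10.45 F [0.6 0.3 1.1] T [-0.005  0.01  -0.135] w 18.1 ff 3.3584115165285766 q6 -0.28 8.2167
to well tool xyz [ 0.0002 -0.0003  0.0003]
```

Call:
step_arm(plan=[[[0,0,0,0,0,-0.04,0.018],[0,0,0,0,0,-0.08,0.018],[0,0,0,0,0,-0.12,0.018],[0,0,0,0,0,-0.16,0.018],[0,0,0,0,0,-0.2,0.018]]])

```text
time_s: 8.63
ee_pos: [0.5058, 0.0191, 0.0743]
ee_rot: [0.56, 0.829, 0.001, 0.001]
force: [-0.2, -0.3, 0.5]
width: 0.21
finger_force: 3.4
```

Call:
step_arm(plan=[[[0,0,0,0,0,-0.04,0.018],[0,0,0,0,0,-0.08,0.018],[0,0,0,0,0,-0.12,0.018],[0,0,0,0,0,-0.16,0.018],[0,0,0,0,0,-0.2,0.018]]])

```text
time_s: 9.05
ee_pos: [0.5056, 0.0193, 0.074]
ee_rot: [0.474, 0.88, 0.001, 0.001]
force: [0.9, 1.1, -2.6]
width: 0.212
finger_force: 4.1
```

Call:
step_arm(plan=[[[0,0,0,0,0,-0.04,0.018],[0,0,0,0,0,-0.08,0.018],[0,0,0,0,0,-0.12,0.018],[0,0,0,0,0,-0.16,0.018],[0,0,0,0,0,-0.2,0.018]]])

```text
time_s: 9.47
ee_pos: [0.5058, 0.0193, 0.0741]
ee_rot: [0.386, 0.923, 0.001, 0.001]
force: [0.3, 0.1, -0.3]
width: 0.209
finger_force: 30.7
```

```bash
python3 o.py
```

```text
pos [0.5058 0.0193 0.0741] yang 44.65 F [ 0.3  0.1 -0.3] T [-0.086 -0.064 -1.054] w 17.8 ff 30.654241845477372 q6 -0.88 9.4667
to well tool xyz [ 0.0001 -0.0002  0.0001]
```

It's keyed: torque jumped to about 1 N m. I'll back off, open, lift and look.

Call:
step_arm(plan=[[[0,0,0,0,0,0.06,0.018],[0,0,0,0,0,0.12,0.018],[0,0,0,0,0,0.16,0.018],[0,0,0,0,0,0.16,0.04],[0,0,0,0,0,0.16,0.04]]])

```text
time_s: 9.88
ee_pos: [0.5055, 0.0191, 0.074]
ee_rot: [0.457, 0.89, 0.0, 0.001]
force: [0.1, -0.1, -0.3]
width: 0.466
finger_force: 0.0
```

Call:
step_arm(plan=[[[0,0,0,0,0,0,0.04],[0,0,-0.015,0,0,0,0.04],[0,0,-0.04,0,0,0,0.04],[0,0,-0.08,0,0,0,0.04],[0,0,-0.12,0,0,0,0.04]]])

```text
time_s: 10.3
ee_pos: [0.5033, 0.0193, 0.1932]
ee_rot: [0.457, 0.89, -0.001, -0.002]
force: [0.8, -0.2, 0.4]
width: 0.465
finger_force: 0.0
```

```bash
python3 o.py
```

```text
pos [0.5033 0.0193 0.1932] yang 35.62 F [ 0.8 -0.2  0.4] T [ 0.004 -0.032 -0.005] w 39.7 ff 0.0 q6 -0.72 10.3
to well tool xyz [-0.0016  0.0021  0.1192]
```

Call:
step_arm(plan=[[[-0.032,-0.023,0,0,0,0,0.04],[-0.064,-0.046,0,0,0,0,0.04],[-0.096,-0.069,0,0,0,0,0.04],[-0.128,-0.092,0,0,0,0,0.04],[-0.16,-0.115,0,0,0,0,0.04]]])

```text
time_s: 10.72
ee_pos: [0.5043, -0.1796, 0.1939]
ee_rot: [0.457, 0.89, 0.0, 0.001]
force: [0.1, 0.1, 0.7]
width: 0.465
finger_force: 0.0
```

Call:
step_arm(plan=[[[-0.03,-0.022,0,0,0,0,0.04],[-0.06,-0.044,0,0,0,0,0.04],[-0.06,-0.044,0,0,0,0,0.04],[-0.06,-0.044,0,0,0,0,0.04],[-0.06,-0.044,0,0,0,0,0.04]]])

```text
time_s: 11.13
ee_pos: [0.5033, -0.252, 0.1931]
ee_rot: [0.457, 0.889, 0.0, -0.0]
force: [0.1, 0.9, -0.5]
width: 0.47
finger_force: 0.0
```

Run:
```python
from rig import ctrl
import cv2,numpy as np
a=ctrl.grab_frame("side");b=ctrl.grab_frame("top")
z=lambda i:cv2.resize(i,(400,400),interpolation=cv2.INTER_CUBIC)
cv2.imwrite("pics/s3.png",np.hstack([z(a["color"][185:255,230:300]),z(b["color"][170:270,255:355])]))
o=ctrl.get_obs();print(o["ee_pos"],o["force"],o["time_s"])
from h import *
# expected disc rim front/back rows in side view crop, for both heights
for zt in(.064,.056):
    P=np.array([proj("side",[.5055+.06*np.cos(t),.0192+.06*np.sin(t),zt]) for t in np.linspace(0,6.28,90)])
    q=(P-[230,185])*400/70; print(zt,q.min(0).round(),q.max(0).round())
for zt in(.104,.096): # bar top corners, bar axis angle ~131 deg
    a=np.radians(131);u=np.array([np.cos(a),np.sin(a)]);v=np.array([-u[1],u[0]])
    print(zt,[((proj("side",[*(np.array([.5055,.0192])+s*.032*u+t*.007*v),zt])-[230,185])*400/70).round().tolist() for s,t in((1,1),(1,-1),(-1,-1),(-1,1))])
```

```text
[ 0.50349119 -0.25096943  0.19305709] [ 0.15565938 -0.08198411  0.34455387] 11.2333
0.064 [136. 109.] [387. 242.]
0.056 [137. 123.] [387. 256.]
0.104 [[192.0, 92.0], [207.0, 79.0], [326.0, 108.0], [312.0, 122.0]]
0.096 [[193.0, 107.0], [208.0, 93.0], [326.0, 123.0], [313.0, 137.0]]
```

View pics/s3.png

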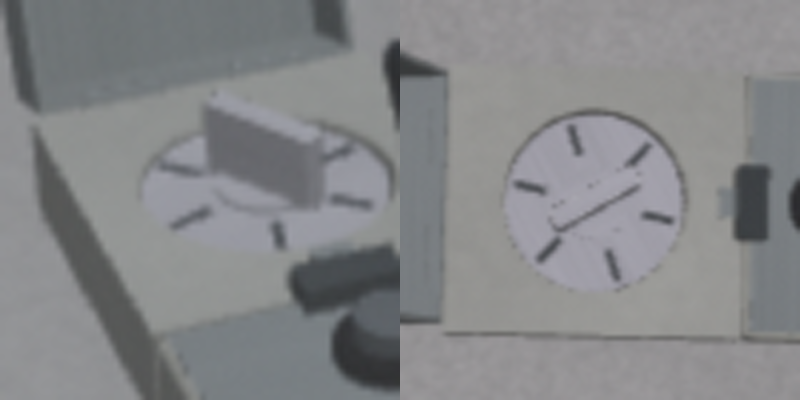

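The side view shows the bar's top corners at about (208,93) and (325,124). That matches the predicted home height of 96 mm; at 104 mm they would sit about 14 px higher. The disc is sunk below the deck lip, and the cover is open.

```bash
python3 -c "
from rig import ctrl
print(ctrl.finish_job())"
```

```text
the job is handed in; nothing more can be done
None
```

The job is handed in: the cover is fully open, the rotor turned until it keyed and dropped home (final camera view matches the home height), the gripper is clear of everything, and it took about 11 s of the 48 s allowed.

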